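Prove a sleeve on the gauge pin, then hold the parts case open

ROBOT

A 6-joint arm with a two-finger parallel gripper is mounted at the origin on the work surface. World frame = base frame: x ahead of the robot, y to its left, z up, the work surface at z = 0. Lengths are in m, angles in rad, forces in N, time in s.
With the tool pointing down it reaches from about 0.425 to 0.95 m from the base axis. Payload 3.5 kg.
Tool frame: the origin (TCP) lies at the very end of the fingers, on their centre line; the grasp point (between the pads) lies 19 mm behind it; y points along the fingers, z is the direction in which the jaws open and shut, and the axes are right-handed (so a half turn about y gives the same grasp; the last joint's range is limited). The gripper opens to 85 mm and grips with 20 to 120 N. Pads are 22 mm wide; open, the fingers measure 114 mm over their backs; the gripper's body (76 mm by 85 mm) begins 54 mm behind the grasp point. The pads swing forward as they close: fully open they stand 13 mm farther back than shut.
Start: joints at [-1.436, 0.286, 1.577, -0, 1.279, -0.15], TCP at [0.19, -0.648, 0.231] pointing down, gripper open.
Joint ranges: [-2.77, 2.77], [-0.9, 2.22], [0.21, 2.48], [-1.53, 4.67], [0.24, 2.81], [-2.84, 2.84]. Speed limits (rad/s): [2.79, 2.79, 3.14, 3.14, 3.14, 3.14].

INTERFACE

Orientations are given as a unit quaternion [x, y, z, w].
In Python, from plant import ctrl gives the robot as it stands. The module is installed in compiled form; this text tells all that it offers.
- The arm moves only by the tool jog_arm, never from a script. Its argument "deltas" is a list of rows, each a list of 3 entries, a list of its own where there are three numbers: the turn, a rotation vector about the tool's x, y, z in rad, then the shift along the tool's x, y, z in m, then the opening, from 0 (shut) to 1 (fully open). In form: [[[wx, wy, wz], [dx, dy, dz], gripper], ...]. A call has 1 to 10 rows; each row is the pose to reach, as a shift and turn from the pose measured when the call began, along the tool's axes at that moment; what a row does not reach only later rows make up. A row lasts 1/12 s, in which the tool goes at most 41.7 mm and 7.16 degrees, less where a joint would pass 70% of its speed; a pose out of reach is approached as far as the arm can. A call with a gripper value outside its range is refused whole. The fingers move at their own pace and stop on an object; "force" is the grip in N (left out, the last holds). Time passes only in rows, so rows that repeat a pose let the fingers close. It gives the time, the measured TCP pose, the force and the opening at its end, in the units of the state.
- ctrl.get_state(): the state, without advancing time (a new reading comes with each control period).
- ctrl.read_camera(name): name is "scene" or "side" or "wrist"; returns a dict with "pixels" (480x640x3 uint8, blue, green, red), "range_z" (480x640 float32, m along the optical axis (not along the pixel's ray), 0 where there is no reading), "fx", "fy", "cx", "cy" (pixels), "T" (4x4, takes a point from camera to world coordinates); the wrist camera has in their place "mount" (4x4, takes a point from camera to tool coordinates, whose origin is the TCP and whose axes are the tool frame's). Camera axes: x right, y up, looking along -z (the intrinsics and any distortion apply to the point x, -y, -z); pixel columns grow to the right and rows downward; lengths in m; the calibration is good to about 2 mm. A picture is of the moment at which its call begins: read the wrist's pose just before it.
- ctrl.sign_off(): hands the job in, once; it reports no verdict.
The state is a dict: "time": time; "qpos": joint angles; "dq": joint speeds; "joint_efforts": joint torques, N m; "eef_pos": TCP position; "tcp_rot": TCP orientation; "contact_force": force on the tool from outside, world axes, zero at the start; "wrist_torque": the same for the moment, N m; "opening": opening from 0.0 (shut) to 1.0 (fully open).
Only numpy, scipy, OpenCV 4.12 (cv2) and the standard library are available. Lean on these libraries where they do the work, as an engineer would, in place of code of your own. Each camera call takes 0.05 s, during which the arm holds its last target.

TASK

Of the three steel sleeves on the stockroom counter, slide the one whose bore closely fits the upright gauge pin onto it, all the way down to the base, and let go of it; the other two (bore too narrow, bore far too wide) must be left standing upright on the counter. Then lift the lid of the parts case to 60 degrees from shut and keep holding it there, so that a colleague can stow the proven sleeve. The lid falls shut if let go: finish while still holding it.

Things in the scene. Friction and masses are not known exactly. Their poses are not given: they have to be found in the camera images.
- sleeve_fit_center (a point): Plain steel sleeve (short tube) standing upright, outside diameter 50 mm, 45 mm tall, open at both ends, with a bore of 28 mm: the one that fits the pin. This point is its centre, 22.5 mm above its foot; z is along its bore.
- sleeve_tight_center (a point): Plain steel sleeve (short tube) standing upright, outside diameter 50 mm, 45 mm tall, open at both ends, with a narrow bore of 16 mm that does not go over the pin. This point is its centre, 22.5 mm above its foot; z is along its bore.
- sleeve_loose_center (a point): Plain steel sleeve (short tube) standing upright, outside diameter 50 mm, 45 mm tall, open at both ends, with a wide bore of 40 mm that rattles on the pin. This point is its centre, 22.5 mm above its foot; z is along its bore.
- gauge_seat (a point): Foot of the gauge pin: a bright steel pin, 26 mm in diameter, standing upright in the middle of a dark steel base 70 x 70 x 12 mm fixed to the counter. This point is on the pin's axis on the top face of the base (12 mm above the counter), where a fitting sleeve comes to rest. z is along the pin, upward; x and y are along the sides of the base.
- gauge_tip (a point): Top of the gauge pin, 60 mm above the base's top face; the last 12 mm taper from 26 mm to 12 mm in diameter.
- case: Black plastic parts case fixed to the counter, 200 mm (x) by 280 mm (y), 75 mm high, with a grey lid. Origin at the centre of its underside; its x axis points away from the robot, towards the hinge side, z up.
- lid_hinge (a point): Middle of the lid's hinge line, along the case's y axis on the top of its far wall: 100 mm in x and 75.5 mm in z from the case's origin. Turns with the lid; with the lid shut its axes are those of the case.
- lid_handle (a point): Middle of the lid's handle: a round black bar, 11 mm thick and 100 mm long, parallel to the hinge, its axis 35 mm above the lid's face, on two posts 85 mm apart. With the lid (8 mm thick) shut it lies 170 mm from the hinge line towards the robot and 43 mm above it. It turns with the lid; a gripper closed across the bar may keep its own direction: the bar turns between the pads.
- lid (a joint): Opening angle of the lid in rad: 0 is shut, 1.047 is 60 degrees, 1.4 is the stop; grows as the front edge rises. The lid weighs about 0.3 kg and falls shut from every angle when let go.

How it is judged:
On the way, in this order (a step that is already met when the one before it is completed fails the run):
1. the fitting sleeve sits fully down on the gauge pin, let go (horizontal distance between sleeve_fit_center and gauge_seat below 0.004 m and z of sleeve_fit_center in the frame of gauge_seat between 0.0195 and 0.025 m and angle between sleeve_fit_center's own z axis and vertical below 0.06 rad and contact force between sleeve_fit and the arm below 0.1 N and contact force between sleeve_fit and the fingers below 0.1 N), for 0.3 s.
2. the robot holds the lid at about 60 degrees (value of joint lid between 0.907 and 1.187 rad and contact force between any of the fingers, the arm and lid above 0.5 N), for 0.2 s.
At the end, for the whole second after the job is handed in: The 28 mm bore sleeve sits on the gauge pin (axis within 4 mm, foot within 2.5 mm of the base, upright within 3 degrees, not touched by the robot); the lid is still, at 60 degrees within 8 degrees, held by the robot and not resting on a sleeve; the other two sleeves stand upright on the counter (all of step 1 and all of step 2 and velocity of joint lid between -0.05 and 0.05 rad/s and height (world z) of each of sleeve_tight_center, sleeve_loose_center below 0.026 m and angle between each of sleeve_tight_center, sleeve_loose_center's own z axis and vertical below 0.1 rad and contact force between lid and sleeve_tight below 0.1 N and contact force between lid and sleeve_loose below 0.1 N); the arm keeps its last pose, push and grip.
It also fails if it takes over 51 s, if anything falls off the work surface, if the arm or the gripper's body presses on something with over 40 N, if the wrist force passes 120 N, or if a joint passes its speed limit or range.

## Working session

There is one attempt and no reset: what is moved stays moved. The work goes in short steps, Python scripts to look and compute and a tool call to move; the robot and the scene stay as the last step left them, time stands still between calls to the robot, and variables do not carry over. Pictures are saved under pics/ and viewed, and the job is handed in when it is done.

Besides the shell and the picture viewer there is one more tool, called after "Emit:" as a command line: name --argument value ..., lists and objects as JSON in quotes. jog_arm: Moves the arm, as the interface text tells. Its arguments: {"type":"object","properties":{"deltas":{"type":"array","items":{"type":"array"}},"force":{"type":"number"}},"required":["deltas"]}

```bash
mkdir -p pics; ls; cat > h.py <<'E'
import numpy as np,cv2
from scipy.spatial.transform import Rotation as R
from plant import ctrl
def tool():
    s=ctrl.get_state();T=np.eye(4);T[:3,:3]=R.from_quat(s["tcp_rot"]).as_matrix();T[:3,3]=s["eef_pos"];return T,s
def cam(n):
    T,s=tool();c=ctrl.read_camera(n)
    c["W"]=c["T"] if n!="wrist" else T@c["mount"]
    return c
def pt(c,u,v,d=None):
    if d is None:d=c["range_z"][int(v),int(u)]
    p=np.array([(u-c["cx"])/c["fx"]*d,-(v-c["cy"])/c["fy"]*d,-d,1]);return (c["W"]@p)[:3]
def plane(c,u,v,z):
    o=c["W"][:3,3];r=c["W"][:3,:3]@np.array([(u-c["cx"])/c["fx"],-(v-c["cy"])/c["fy"],-1]);return o+r*(z-o[2])/r[2]
E
python3 - <<'E'
from h import *
for n in ["scene","side","wrist"]:
    c=cam(n);cv2.imwrite(f"pics/{n}0.png",c["pixels"]);np.savez(f"{n}0.npz",**c);print(n,{k:(v if np.size(v)<20 else np.shape(v)) for k,v in c.items()})
print(ctrl.get_state())
E
```

```text
pics
scene {'pixels': (480, 640, 3), 'range_z': (480, 640), 'fx': 522.7593237776457, 'fy': 522.7593237776457, 'cx': 322.19045555396104, 'cy': 229.16042303843318, 'T': array([[-0.75617868, -0.5459001 ,  0.3608142 ,  0.92356963],
       [ 0.65435306, -0.63418304,  0.41186641,  0.39312087],
       [ 0.00398433,  0.54754448,  0.83676709,  0.99666634],
       [ 0.        ,  0.        ,  0.        ,  1.        ]]), 'W': array([[-0.75617868, -0.5459001 ,  0.3608142 ,  0.92356963],
       [ 0.65435306, -0.63418304,  0.41186641,  0.39312087],
       [ 0.00398433,  0.54754448,  0.83676709,  0.99666634],
       [ 0.        ,  0.        ,  0.        ,  1.        ]])}
side {'pixels': (480, 640, 3), 'range_z': (480, 640), 'fx': 495.91920201611987, 'fy': 495.91920201611987, 'cx': 315.5814564222273, 'cy': 236.72834219794524, 'T': array([[ 0.886595  ,  0.3590662 , -0.29158321,  0.30704396],
       [-0.46233093,  0.66868048, -0.58233713, -0.52738358],
       [-0.01412158,  0.65110512,  0.75885618,  0.71353008],
       [ 0.        ,  0.        ,  0.        ,  1.        ]]), 'W': array([[ 0.886595  ,  0
[... 950 characters left out ...]
   ,  0.        ,  1.        ]])}
{'time': 0.15, 'qpos': array([-1.43597448e+00,  2.87013480e-01,  1.57780340e+00, -1.35356359e-05,
        1.27863108e+00, -1.50014520e-01]), 'dq': array([ 0.00182227, -0.00429198, -0.00293418, -0.0003929 ,  0.00216515,
       -0.00053065]), 'joint_efforts': array([ 2.85648493e-04, -4.06602967e+01, -2.93143469e+01, -1.40650327e-04,
        3.94572504e-03, -2.39597782e-06]), 'eef_pos': array([ 0.18962279, -0.64729411,  0.23025094]), 'tcp_rot': array([-0.1003657 ,  0.70060326, -0.69929133,  0.1003665 ]), 'contact_force': array([ 0.01303361,  0.29585496, -1.52121281]), 'wrist_torque': array([ 0.0006752 , -0.02899936, -0.01074872]), 'opening': 1.0012819375533195}
```

View pics/scene0.png

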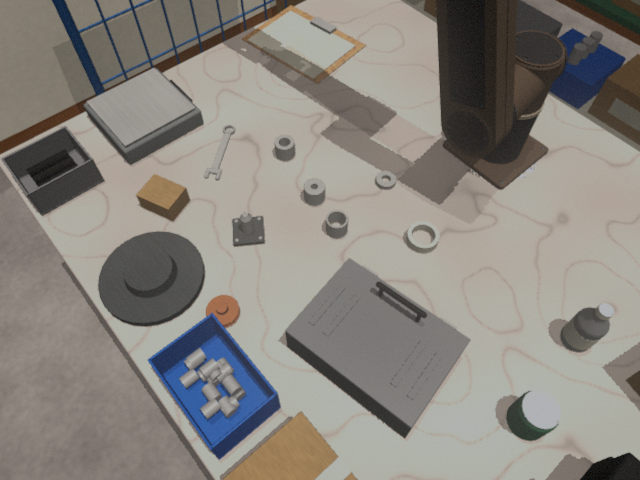

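View pics/side0.png

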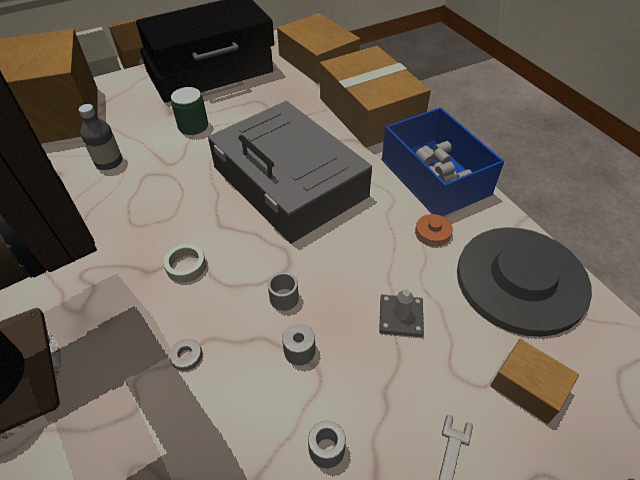

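View pics/wrist0.png

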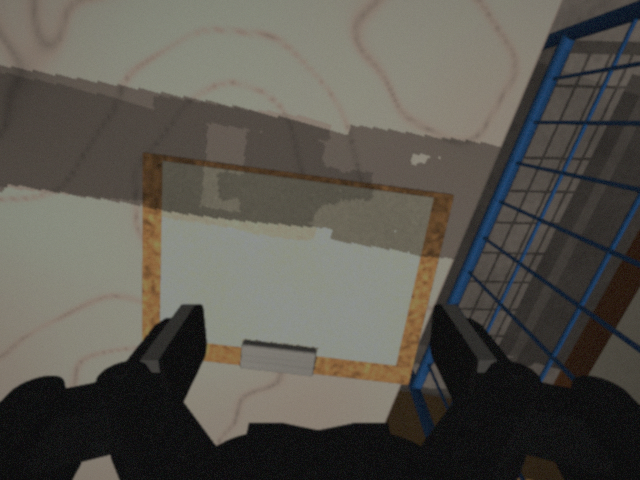

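The scene view shows the sleeves at (285,148), (314,191) and (337,224), the pin at (248,228) and the lid handle at (400,300). The side view shows the same three at (326,443), (299,344) and (283,291), the pin at (402,300) and the handle at (257,157). The bores identify them: (326,443) in side is the medium, fitting one, (299,344) the tight one and (283,291) the loose one.

```bash
python3 - <<'E'
import numpy as np,cv2
a=np.load("scene0.npz")["pixels"];b=np.load("side0.npz")["pixels"]
def cr(i,x,y,w=64,h=48,s=6):return cv2.resize(i[y-h//2:y+h//2,x-w//2:x+w//2],None,fx=s,fy=s,interpolation=cv2.INTER_NEAREST)
cv2.imwrite("pics/c1.png",np.vstack([np.hstack([cr(a,285,148),cr(a,248,228)]),np.hstack([cr(b,326,443),cr(b,402,310)])]))
cv2.imwrite("pics/c2.png",np.hstack([cr(a,400,300,80,80,5),cr(b,257,157,80,80,5)]))
E
```

```text
(no output)
```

View pics/c1.png

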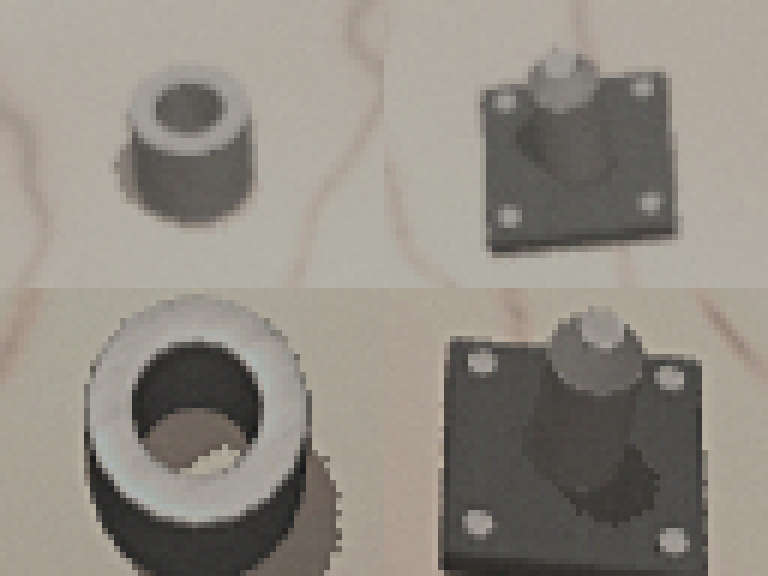

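View pics/c2.png

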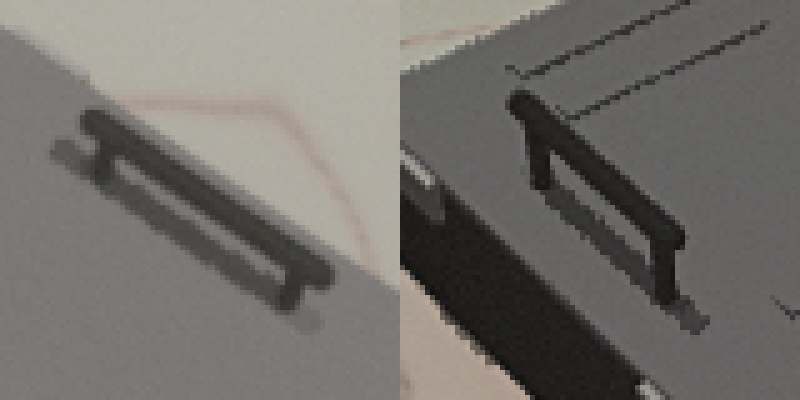

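```bash
cat >> h.py <<'E'
def ray(c,u,v):
    return c["W"][:3,3],c["W"][:3,:3]@np.array([(u-c["cx"])/c["fx"],-(v-c["cy"])/c["fy"],-1])
def tri(l):
    A=np.zeros((3,3));b=np.zeros(3)
    for c,u,v in l:
        o,d=ray(c,u,v);d=d/np.linalg.norm(d);P=np.eye(3)-np.outer(d,d);A+=P;b+=P@o
    x=np.linalg.solve(A,b)
    return x,[float(np.linalg.norm(np.cross(x-ray(c,u,v)[0],ray(c,u,v)[1]/np.linalg.norm(ray(c,u,v)[1])))) for c,u,v in l]
E
python3 - <<'E'
from h import *
np.set_printoptions(precision=4,suppress=True)
a=dict(np.load("scene0.npz"));b=dict(np.load("side0.npz"))
for n,p,q in [("fit top",(284.3,141.8),(326.5,438.7)),("tip",(245.3,214.3),(406.2,292.2)),
 ("h1",(377.9,283.5),(240.5,137.1)),("h2",(423.9,314.5),(271.9,164.1)),("h",(400.9,299),(256.2,150.6)),
 ("tight",(314,185),(299,337)),("loose",(337,217),(283,284))]:
    print(n,*tri([(a,*p),(b,*q)]),pt(a,*p),pt(b,*q))
# pin base bolts plane z=.012
for c,l in [(a,[(222-0+ -2.0,0)])]:pass
B=lambda x,y:((x)/6+370-.5,(y)/6+286-.5)
for x,y in [(481-384,362-288),(670-384,378-288),(673-384,541-288),(478-384,523-288)]:
    print("boltS",plane(b,*B(x,y),.013))
for x,y in [(506-384,102),(642-384,89),(650-384,204),(508-384,216)]:
    print("boltA",plane(a,x/6+215.5,y/6+203.5,.013))
E
```

```text
fit top [ 0.415  -0.3308  0.042 ] [0.00011923066706697869, 0.0001192306670668605] [ 0.4081 -0.3404  0.0292] [ 0.4211 -0.32    0.0051]
tip [ 0.6252 -0.2007  0.07  ] [0.0007892221074258043, 0.0007892221074256884] [ 0.6245 -0.2004  0.0696] [ 0.6249 -0.2021  0.0722]
h1 [0.5338 0.1457 0.1601] [0.030544010008834804, 0.03054401000883473] [0.5468 0.1226 0.1218] [0.5245 0.218  0.1204]
h2 [0.5389 0.1959 0.0754] [0.03503020993828145, 0.035030209938281424] [0.5263 0.2214 0.119 ] [0.5449 0.1172 0.1215]
h [0.5358 0.1715 0.117 ] [0.0009548582849320047, 0.0009548582849318439] [0.5353 0.1722 0.1178] [0.5344 0.1644 0.1224]
tight [ 0.4487 -0.1797  0.0452] [0.0006476722111276091, 0.0006476722111275486] [ 0.4445 -0.1837  0.038 ] [ 0.4529 -0.171   0.0278]
loose [ 0.4684 -0.0789  0.0448] [0.001242087688840901, 0.0012420876888409582] [ 0.4544 -0.0916  0.018 ] [ 0.4769 -0.059   0.0139]
boltS [ 0.6174 -0.1654  0.013 ]
boltS [ 0.6609 -0.1946  0.013 ]
boltS [ 0.6316 -0.2376  0.013 ]
boltS [ 0.5887 -0.2085  0.013 ]
boltA [ 0.6327 -0.2368  0.013 ]
boltA [ 0.5901 -0.208   0.013 ]
boltA [ 0.619  -0.1648  0.013 ]
boltA [ 0.662  -0.1948  0.013 ]
```

```bash
cat >> h.py <<'E'
np.set_printoptions(precision=4,suppress=True)
def delta(p,M=None):
    T,s=tool();w=np.zeros(3) if M is None else R.from_matrix(T[:3,:3].T@M).as_rotvec()
    print("turn",w,"shift",T[:3,:3].T@(np.array(p)-T[:3,3]),"t",s["time"],"pos",T[:3,3],"q",s["qpos"],"F",s["contact_force"],"op",s["opening"])
def down(yaw): # tool y down, tool z at heading yaw
    z=np.array([np.cos(yaw),np.sin(yaw),0]);y=np.array([0,0,-1.]);return np.c_[np.cross(y,z),y,z]
E
python3 - <<'E'
from h import *
T,s=tool();print(T)
delta([.415,-.331,.15],down(-1.287))
delta([.415,-.331,.15],down(-0.673-1.57))
E
```

```text
[[-0.9597 -0.0003  0.281   0.1896]
 [-0.281   0.0018 -0.9597 -0.6473]
 [-0.0003 -1.     -0.0018  0.2303]
 [ 0.      0.      0.      1.    ]]
turn [ 0.0018  0.001  -0.0003] shift [-0.3052  0.0808 -0.2401] t 0.15 pos [ 0.1896 -0.6473  0.2303] q [-1.436   0.287   1.5778 -0.      1.2786 -0.15  ] F [ 0.013   0.2959 -1.5212] op 1.0012819375533195
turn [0.0018 0.957  0.0006] shift [-0.3052  0.0808 -0.2401] t 0.15 pos [ 0.1896 -0.6473  0.2303] q [-1.436   0.287   1.5778 -0.      1.2786 -0.15  ] F [ 0.013   0.2959 -1.5212] op 1.0012819375533195
```

Emit:
jog_arm --deltas '[[[0,-0.12,0],[-0.03,0.008,-0.024],1],[[0,-0.24,0],[-0.061,0.016,-0.048],1],[[0,-0.36,0],[-0.095,0.025,-0.075],1],[[0,-0.48,0],[-0.13,0.035,-0.105],1],[[0,-0.6,0],[-0.165,0.045,-0.13],1],[[0,-0.7,0],[-0.2,0.055,-0.157],1],[[0,-0.787,0],[-0.235,0.063,-0.184],1],[[0,-0.787,0],[-0.265,0.071,-0.21],1],[[0,-0.787,0],[-0.29,0.078,-0.23],1],[[0,-0.787,0],[-0.305,0.081,-0.24],1]]'

```text
time: 0.98
eef_pos: [0.4155, -0.3272, 0.1482]
tcp_rot: [-0.361, 0.609, -0.606, 0.362]
contact_force: [-0.3, 0.9, -0.5]
opening: 1.0
```

Emit:
jog_arm --deltas '[[[0,0,0],[0,0,0],1]]'

```text
time: 1.07
eef_pos: [0.4169, -0.3229, 0.1467]
tcp_rot: [-0.362, 0.61, -0.604, 0.364]
contact_force: [0.1, -0.4, -0.5]
opening: 1.002
```

```bash
python3 - <<'E'
from h import *
c=cam("wrist");np.savez("w1.npz",**c);cv2.imwrite("pics/w1.png",c["pixels"])
delta([.415,-.331,.15],down(-.5))
E
```

```text
turn [ 0.0062  0.0071 -0.0047] shift [ 0.0066 -0.0032  0.0023] t 1.1167 pos [ 0.4161 -0.3241  0.1469] q [-0.8554  0.0528  2.0058  0.0025  1.0906 -0.3637] F [-0.6018  0.3007 -0.2404] op 1.0000572388302482
```

View pics/w1.png

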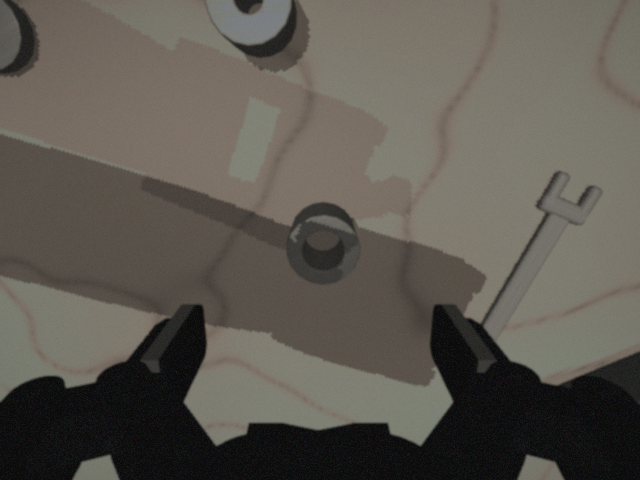

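```bash
python3 - <<'E'
from h import *
c=dict(np.load("w1.npz"));g=c["pixels"]
i=g[190:300,250:400];i=cv2.convertScaleAbs(i,alpha=1.6)
cv2.imwrite("pics/w1c.png",cv2.resize(i,None,fx=5,fy=5,interpolation=cv2.INTER_NEAREST))
d=c["range_z"]
P=[[ (u,v,*pt(c,u,v)) for u in range(282,366)] for v in range(195,292)]
P=np.array(P).reshape(-1,5);m=(P[:,4]>.035)
print(m.sum(),P[m].mean(0),P[m].min(0),P[m].max(0),np.median(P[m][:,4]))
E
```

```text
3125 [322.2272 248.3235   0.4167  -0.331    0.046 ] [282.     197.       0.3911  -0.357    0.035 ] [363.     289.       0.4536  -0.2587   0.2893] 0.044518078617984846
```

View pics/w1c.png

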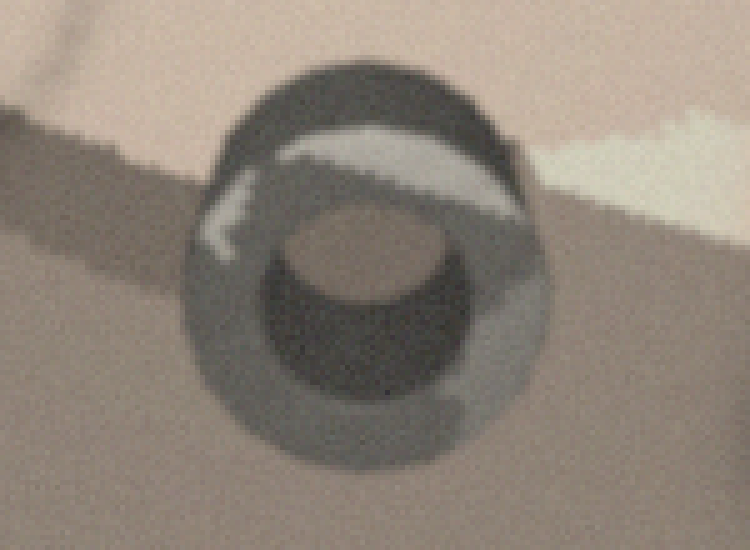

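```bash
python3 - <<'E'
from h import *
c=dict(np.load("w1.npz"));s=dict(np.load("scene0.npz"));d=dict(np.load("side0.npz"))
print(plane(c,322.7,249.3,.045));print(plane(s,284.3,141.8,.045),plane(d,326.5,438.7,.045))
print(tri([(c,322.7,249.3),(d,326.5,438.7),(s,284.3,141.8)]))
p=plane(c,322.7,249.3,.045)
delta([p[0],p[1],.105],down(-.5))
delta([p[0],p[1],.014],down(-.5))
E
```

```text
[ 0.4166 -0.3319  0.045 ]
[ 0.4165 -0.3284  0.045 ] [ 0.4146 -0.3317  0.045 ]
(array([ 0.4154, -0.3314,  0.0424]), [0.001444380248925676, 0.0005713473462360264, 0.0009154680712873508])
turn [ 0.0062  0.0071 -0.0047] shift [0.0068 0.0418 0.0043] t 1.1167 pos [ 0.4161 -0.3241  0.1469] q [-0.8554  0.0528  2.0058  0.0025  1.0906 -0.3637] F [-0.6018  0.3007 -0.2404] op 1.0000572388302482
turn [ 0.0062  0.0071 -0.0047] shift [0.0072 0.1328 0.0049] t 1.1167 pos [ 0.4161 -0.3241  0.1469] q [-0.8554  0.0528  2.0058  0.0025  1.0906 -0.3637] F [-0.6018  0.3007 -0.2404] op 1.0000572388302482
```

Emit:
jog_arm --deltas '[[[0.006,0.007,-0.005],[0.007,0.01,0.004],1],[[0.006,0.007,-0.005],[0.007,0.03,0.0045],1],[[0.006,0.007,-0.005],[0.007,0.055,0.0045],1],[[0.006,0.007,-0.005],[0.007,0.075,0.0045],1],[[0.006,0.007,-0.005],[0.007,0.08,0.0045],1],[[0.006,0.007,-0.005],[0.007,0.08,0.0045],1],[[0.006,0.007,-0.005],[0.007,0.08,0.0045],1]]'

```text
time: 1.7
eef_pos: [0.4164, -0.333, 0.0676]
tcp_rot: [0.361, -0.608, 0.609, -0.36]
contact_force: [0.7, 1.5, 0.2]
opening: 1.001
```

```bash
python3 - <<'E'
from h import *
c=cam("wrist");np.savez("w2.npz",**c);cv2.imwrite("pics/w2.png",c["pixels"])
delta([.4163,-.3318,.012],down(-.5))
E
```

```text
turn [-0.002  -0.0005  0.0013] shift [-0.001   0.0563 -0.0014] t 1.75 pos [ 0.4169 -0.3332  0.0683] q [-0.8643  0.1749  2.0371 -0.0006  0.9273 -0.3634] F [ 0.0093 -0.4467 -0.3413] op 1.0021558892754006
```

View pics/w2.png

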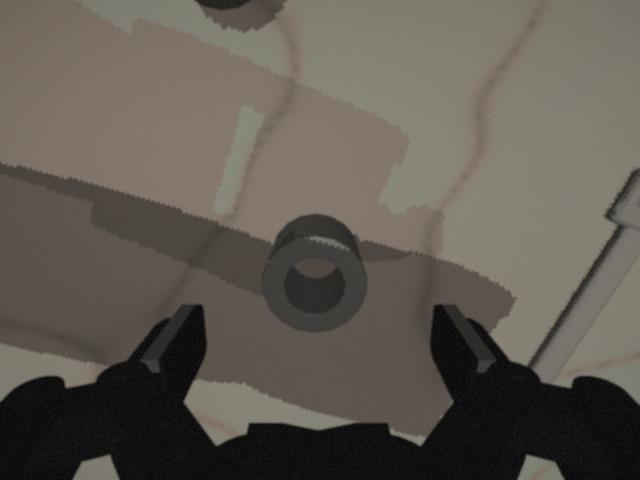

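The wrist view shows the sleeve's top face centred at about (315,284), midway between the fingers.

```bash
python3 - <<'E'
from h import *
c=dict(np.load("w2.npz"));w=dict(np.load("w1.npz"))
m=(c["range_z"]>0)
us,vs=np.meshgrid(np.arange(240,390),np.arange(200,340))
P=np.array([pt(c,u,v) for u,v in zip(us.ravel(),vs.ravel())])
k=abs(P[:,2]-.045)<.004
pts=np.c_[us.ravel(),vs.ravel()][k].astype(np.int32)
hull=cv2.convexHull(pts.reshape(-1,1,2));print(cv2.fitEllipse(hull))
(cx,cy),*_=cv2.fitEllipse(hull)
p=plane(c,cx,cy,.045);print(p,plane(c,315,283.5,.045),tri([(c,cx,cy),(w,322.7,249.3)]))
E
```

```text
((313.8268127441406, 283.2467041015625), (98.92376708984375, 105.03813934326172), 88.8488540649414)
[ 0.4168 -0.3312  0.045 ] [ 0.4172 -0.3315  0.045 ] (array([ 0.4155, -0.3336,  0.0389]), [0.0001391408936637542, 0.00013914089366377295])
```

Emit:
jog_arm --deltas '[[[0,0,0],[-0.0015,0.02,-0.001],1],[[0,0,0],[-0.0015,0.042,-0.001],1],[[0,0,0],[-0.0015,0.056,-0.001],1],[[0,0,0],[-0.0015,0.056,-0.001],1],[[0,0,0],[-0.0015,0.056,-0.001],0.8],[[0,0,0],[-0.0015,0.056,-0.001],0.6],[[0,0,0],[-0.0015,0.056,-0.001],0.4],[[0,0,0],[-0.0015,0.056,-0.001],0.3],[[0,0,0],[-0.0015,0.056,-0.001],0.3],[[0,0,0],[-0.0015,0.056,-0.001],0.3]]' --force 40

```text
time: 2.58
eef_pos: [0.4174, -0.3325, 0.0145]
tcp_rot: [0.361, -0.607, 0.61, -0.361]
contact_force: [-2.4, 0.5, 4.5]
opening: 0.573
```

Emit:
jog_arm --deltas '[[[0,0,0],[0,0,0],0.2],[[0,0,0],[0,0,0],0.2],[[0,0,0],[0,0,0],0.2],[[0,0,0],[0,0,0],0.2]]'

```text
time: 2.92
eef_pos: [0.4174, -0.3325, 0.0145]
tcp_rot: [0.361, -0.607, 0.61, -0.361]
contact_force: [-1.0, 0.7, -1.9]
opening: 0.574
```

```bash
python3 - <<'E'
from h import *
delta([.4163,-.3318,.15],down(-.5))
E
```

```text
turn [-0.0035 -0.0002  0.0024] shift [ 0.0003 -0.1355 -0.0008] t 2.9167 pos [ 0.4174 -0.3325  0.0145] q [-0.8624  0.2665  2.0506 -0.0013  0.8203 -0.3613] F [-0.9779  0.6541 -1.929 ] op 0.5739431301281319
```

```bash
python3 - <<'E'
from h import *
delta([.596,-.2535,.15],down(-.5))
E
```

```text
turn [-0.0035 -0.0002  0.0024] shift [-0.1546 -0.1354  0.1193] t 2.9167 pos [ 0.4174 -0.3325  0.0145] q [-0.8624  0.2665  2.0506 -0.0013  0.8203 -0.3613] F [-0.9779  0.6541 -1.929 ] op 0.5739431301281319
```

Emit:
jog_arm --deltas '[[[0,0,0],[0,-0.015,0],0.2],[[0,0,0],[0,-0.045,0],0.2],[[-0.003,0,0.002],[0,-0.08,0],0.2],[[-0.003,0,0.002],[-0.02,-0.11,0.015],0.2],[[-0.003,0,0.002],[-0.045,-0.13,0.035],0.2],[[-0.003,0,0.002],[-0.07,-0.135,0.055],0.2],[[-0.003,0,0.002],[-0.1,-0.135,0.077],0.2],[[-0.003,0,0.002],[-0.125,-0.135,0.097],0.2],[[-0.003,0,0.002],[-0.145,-0.135,0.112],0.2],[[-0.003,0,0.002],[-0.155,-0.135,0.119],0.2]]'

```text
time: 3.75
eef_pos: [0.598, -0.251, 0.1486]
tcp_rot: [-0.361, 0.608, -0.608, 0.362]
contact_force: [-0.3, -0.3, -4.4]
opening: 0.574
```

Emit:
jog_arm --deltas '[[[0,0,0],[0,0,0],0.2],[[0,0,0],[0,0,0],0.2],[[0,0,0],[0,0,0],0.2]]'

```text
time: 4.0
eef_pos: [0.5966, -0.2512, 0.1476]
tcp_rot: [-0.362, 0.609, -0.607, 0.361]
contact_force: [0.3, -0.0, -3.9]
opening: 0.57
```

```bash
python3 - <<'E'
from h import *
c=cam("wrist");np.savez("w3.npz",**c);cv2.imwrite("pics/w3.png",c["pixels"])
delta([.625,-.2005,.15],down(-.5))
E
```

```text
turn [ 0.0017  0.0009 -0.0002] shift [-0.0584 -0.0021  0.0006] t 4.05 pos [ 0.5965 -0.2515  0.1479] q [-0.5555  0.3036  1.7138  0.0002  1.126  -0.0565] F [-0.1153 -0.63   -3.8184] op 0.5685804001201836
```

View pics/w3.png

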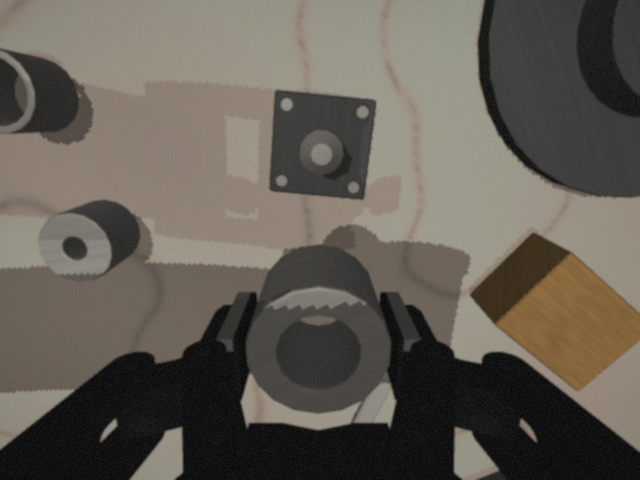

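```bash
cat >> h.py <<'E'
def blob(c,x0,y0,x1,y1,lo,hi,amin=20,ch=None):
    g=cv2.GaussianBlur(cv2.cvtColor(c["pixels"],cv2.COLOR_BGR2GRAY),(3,3),0)[y0:y1,x0:x1]
    m=cv2.inRange(g,lo,hi);o=[]
    for k in cv2.findContours(m,cv2.RETR_LIST,cv2.CHAIN_APPROX_NONE)[0]:
        if len(k)>5 and cv2.contourArea(k)>=amin:
            (a,b),ax,an=cv2.fitEllipse(k);o.append((a+x0,b+y0,*ax,cv2.contourArea(k)))
    return o
E
python3 - <<'E'
from h import *
c=dict(np.load("w3.npz"))
g=c["pixels"]
i=np.vstack([np.hstack([cv2.resize(g[85:205,265:385],(390,390),interpolation=0),cv2.resize(cv2.convertScaleAbs(g[270:420,240:400],alpha=1.6),(400,390),interpolation=0)])])
cv2.imwrite("pics/w3c.png",i)
gg=cv2.cvtColor(g,cv2.COLOR_BGR2GRAY);print(gg[154,300:345:2]);print(gg[350,240:400:4])
print(blob(c,265,85,385,205,140,255));print(blob(c,295,128,345,180,95,255))
print("bore",blob(c,265,305,370,400,0,62,200))
print(pt(c,321,154),pt(c,260,350),pt(c,380,350),pt(c,320,400))
E
```

```text
[ 80  90  87  89  88 104 129 131 128 128 129 128 126 125 127 125  95  73
  76  74  77  75  43]
[21 19 71 74 73 72 73 72 68 55 51 51 49 47 52 52 52 51 56 52 52 49 52 52
 49 50 45 44 45 50 57 73 73 73 74 72 74 74 24 15]
[(286.333927154541, 103.6464958190918, 6.807995319366455, 7.182618141174316, 34.0), (437.00494384765625, 57.22804641723633, 107.00556945800781, 166.66561889648438, 1788.0)]
[(318.8681697845459, 147.7258472442627, 23.767736434936523, 34.730411529541016, 593.0)]
bore [(318.10486221313477, 353.8619155883789, 67.8923110961914, 86.5361099243164, 4544.5)]
[ 0.6259 -0.2033  0.0718] [ 0.5813 -0.2417  0.1782] [ 0.6166 -0.2604  0.1786] [ 0.5893 -0.2689  0.178 ]
```

View pics/w3c.png

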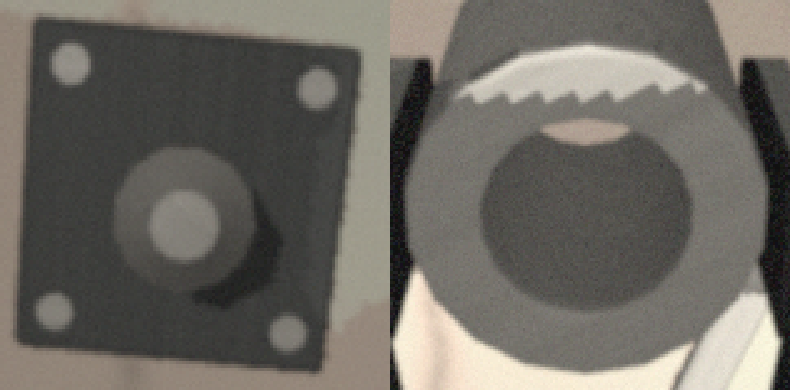

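```bash
python3 - <<'E'
from h import *
c=dict(np.load("w3.npz"))
g=cv2.cvtColor(c["pixels"],cv2.COLOR_BGR2GRAY)
X=lambda x,y:((x-390)/2.5+239.5,y/2.6+269.5)
z=.1783
T=None
for n,(l,r,t,b) in {"bore":(480,692,120,312),"outer":(405,767,45,372)}.items():
    mx=(l+r)/2
    a,bb=plane(c,*X(mx,t),z),plane(c,*X(mx,b),z);print(n,(a+bb)/2,np.linalg.norm(a-bb))
    my=(t+b)/2; a,bb=plane(c,*X(l,my),z),plane(c,*X(r,my),z);print(np.linalg.norm(a-bb))
print(plane(c,321.1,154,.072))
Y=lambda x,y:(x/3.25+264.5,y/3.25+84.5)
B=np.array([plane(c,*Y(x,y),.013) for x,y in [(70,63),(317,88),(288,333),(54,310)]]);print(B.mean(0))
delta(B.mean(0))
E
```

```text
bore [ 0.5977 -0.252   0.1783] 0.02838720281257819
0.02827571020909984
outer [ 0.5978 -0.2518  0.1783] 0.04819878149824527
0.04816050662189418
[ 0.626  -0.2033  0.072 ]
[ 0.626  -0.2033  0.013 ]
turn [0. 0. 0.] shift [-0.0564  0.1349  0.003 ] t 4.05 pos [ 0.5965 -0.2515  0.1479] q [-0.5555  0.3036  1.7138  0.0002  1.126  -0.0565] F [-0.1153 -0.63   -3.8184] op 0.5685804001201836
```

Wrist camera: the pin tip disc is at (321,154) and the held sleeve's bore at (318,352). Both cast to planes, giving relative move x −56, z +1.6 mm.

Emit:
jog_arm --deltas '[[[0.002,0.001,0],[-0.015,0,0.0005],0.2],[[0.002,0.001,0],[-0.035,0,0.001],0.2],[[0.002,0.001,0],[-0.05,0,0.0016],0.2],[[0.002,0.001,0],[-0.056,0.01,0.0016],0.2],[[0.002,0.001,0],[-0.056,0.025,0.0016],0.2],[[0.002,0.001,0],[-0.056,0.043,0.0016],0.2],[[0.002,0.001,0],[-0.056,0.043,0.0016],0.2],[[0.002,0.001,0],[-0.056,0.043,0.0016],0.2],[[0.002,0.001,0],[-0.056,0.043,0.0016],0.2]]'

```text
time: 4.8
eef_pos: [0.6248, -0.2034, 0.1053]
tcp_rot: [0.361, -0.608, 0.608, -0.361]
contact_force: [-0.3, -1.1, -3.3]
opening: 0.57
```

```bash
python3 - <<'E'
from h import *
T,s=tool();print(T)
for n in ["scene","side"]:
    c=cam(n);np.savez(n+"2.npz",**c);cv2.imwrite("pics/%s2.png"%n,c["pixels"])
g=lambda n,x,y:cv2.resize(cv2.imread(f"pics/{n}2.png")[y-50:y+50,x-50:x+50],(400,400),interpolation=0)
cv2.imwrite("pics/cc2.png",np.hstack([g("scene",248,210),g("side",402,285)]))
delta([.6252+.0003,-.2015,.15],down(-.5))
E
```

```text
[[-0.4796  0.0008  0.8775  0.6248]
 [-0.8775 -0.0004 -0.4796 -0.2034]
 [-0.0001 -1.      0.0009  0.1053]
 [ 0.      0.      0.      1.    ]]
turn [-0.003  -0.0003 -0.0002] shift [-0.0019 -0.0435 -0.0009] t 4.9 pos [ 0.6255 -0.2037  0.1065] q [-0.4689  0.3691  1.7121  0.0001  1.0574  0.0313] F [-0.2169 -0.1709 -3.9821] op 0.5691774923498323
```

View pics/cc2.png

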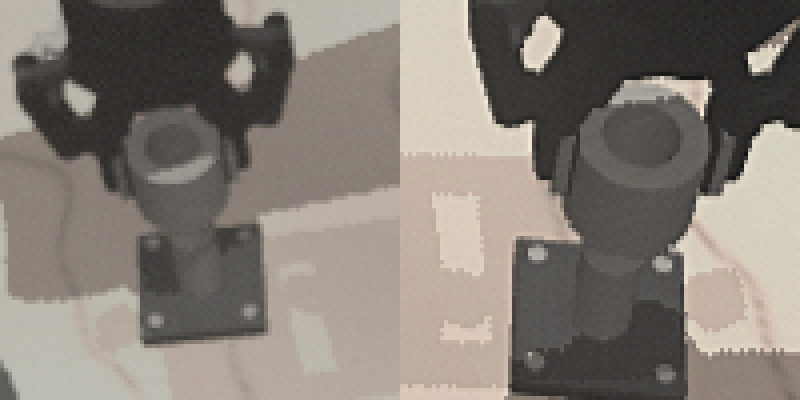

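```bash
python3 - <<'E'
from h import *
a=dict(np.load("scene2.npz"));b=dict(np.load("side2.npz"))
print("sl scene",plane(a,240.7,195.8,.1365),"pin",plane(a,245.3,214.3,.072))
print("sl side",plane(b,412,268,.1365),"pin",plane(b,406.2,292.2,.072))
print(tri([(a,240.7,195.8),(b,412,268)]))
for i in range(4): print(ctrl.get_state()["eef_pos"])
E
```

```text
sl scene [ 0.6258 -0.2011  0.1365] pin [ 0.6253 -0.1989  0.072 ]
sl side [ 0.6243 -0.2037  0.1365] pin [ 0.625  -0.2021  0.072 ]
(array([ 0.6252, -0.2025,  0.1346]), [0.00013647830215554827, 0.0001364783021558479])
[ 0.6255 -0.2037  0.1065]
[ 0.6255 -0.2037  0.1065]
[ 0.6255 -0.2037  0.1065]
[ 0.6255 -0.2037  0.1065]
```

Emit:
jog_arm --deltas '[[[0,0,0],[-0.001,0.008,-0.0005],0.2],[[0,0,0],[-0.001,0.018,-0.0005],0.2],[[0,0,0],[-0.001,0.026,-0.0005],0.2],[[0,0,0],[-0.001,0.026,-0.0005],0.2],[[0,0,0],[-0.001,0.026,-0.0005],0.2]]'

```text
time: 5.32
eef_pos: [0.6246, -0.2021, 0.0787]
tcp_rot: [-0.361, 0.608, -0.608, 0.361]
contact_force: [0.5, 0.6, -3.9]
opening: 0.571
```

Emit:
jog_arm --deltas '[[[0,0,0],[0,0.002,0],0.2],[[0,0,0],[0,0.004,0],0.2],[[0,0,0],[0,0.006,0],0.2],[[0,0,0],[0,0.006,0],0.2]]'

```text
time: 5.65
eef_pos: [0.6244, -0.202, 0.0723]
tcp_rot: [-0.361, 0.608, -0.608, 0.361]
contact_force: [-0.6, 1.0, -4.1]
opening: 0.573
```

Emit:
jog_arm --deltas '[[[0,0,0],[0,0.002,0],0.2],[[0,0,0],[0,0.004,0],0.2],[[0,0,0],[0,0.006,0],0.2],[[0,0,0],[0,0.008,0],0.2],[[0,0,0],[0,0.008,0],0.2]]'

```text
time: 6.07
eef_pos: [0.6242, -0.2019, 0.0637]
tcp_rot: [-0.361, 0.609, -0.608, 0.36]
contact_force: [0.3, -0.1, -5.0]
opening: 0.573
```

Emit:
jog_arm --deltas '[[[0,0,0],[0,0.004,0],0.2],[[0,0,0],[0,0.008,0],0.2],[[0,0,0],[0,0.012,0],0.2],[[0,0,0],[0,0.016,0],0.2],[[0,0,0],[0,0.02,0],0.2],[[0,0,0],[0,0.02,0],0.2]]'

```text
time: 6.57
eef_pos: [0.6241, -0.2018, 0.0426]
tcp_rot: [-0.361, 0.609, -0.608, 0.36]
contact_force: [1.0, -0.5, -4.8]
opening: 0.573
```

```bash
python3 - <<'E'
from h import *
delta([.6242,-.2019,.0265],down(-.5))
c=cam("side");cv2.imwrite("pics/s3.png",cv2.resize(c["pixels"][210:360,320:480],None,fx=4,fy=4,interpolation=0))
E
```

```text
turn [ 0.0015 -0.0005 -0.0004] shift [0.     0.0161 0.0002] t 6.5667 pos [ 0.6241 -0.2018  0.0426] q [-0.4673  0.4503  1.7357  0.0005  0.9571  0.0329] F [ 1.0363 -0.5132 -4.8101] op 0.5732223862913107
```

View pics/s3.png

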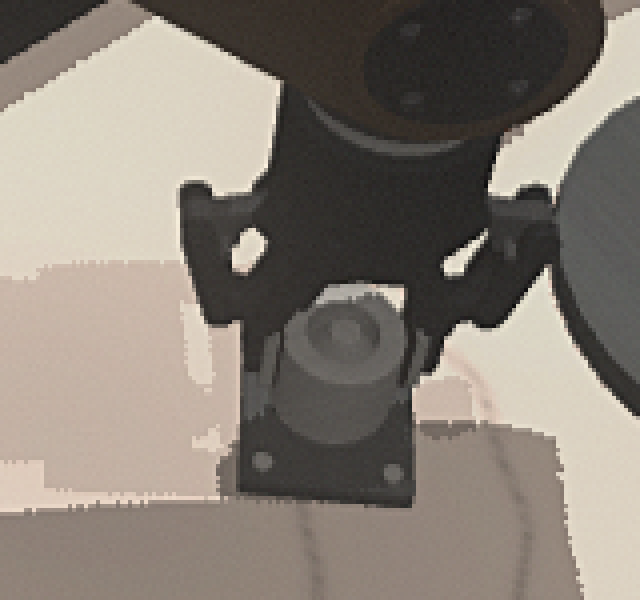

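The pin is inside the bore (tip seen at (345,330) of the crop). Next I lower it the rest of the way.

Emit:
jog_arm --deltas '[[[0,0,0],[0,0.004,0],0.2],[[0,0,0],[0,0.008,0],0.2],[[0,0,0],[0,0.012,0],0.2],[[0,0,0],[0,0.0145,0],0.2],[[0,0,0],[0,0.0155,0],0.2],[[0,0,0],[0,0.0155,0],0.2]]'

```text
time: 7.12
eef_pos: [0.624, -0.2017, 0.0271]
tcp_rot: [-0.361, 0.609, -0.608, 0.36]
contact_force: [0.8, -0.1, -4.7]
opening: 0.575
```

Emit:
jog_arm --deltas '[[[0,0,0],[0,0.0008,0],0.2],[[0,0,0],[0,0.0015,0],0.2],[[0,0,0],[0,0.0015,0],0.2]]'

```text
time: 7.37
eef_pos: [0.6241, -0.2017, 0.0267]
tcp_rot: [-0.361, 0.609, -0.608, 0.36]
contact_force: [-1.3, 1.3, 1.7]
opening: 0.568
```

Force flipped from −4.7 to +1.7 N at TCP z 0.0267, so the sleeve is seated. Release it and rise.

Emit:
jog_arm --deltas '[[[0,0,0],[0,0,0],0.7],[[0,0,0],[0,0,0],0.85],[[0,0,0],[0,0,0],1],[[0,0,0],[0,0,0],1],[[0,0,0],[0,0,0],1],[[0,0,0],[0,0,0],1]]'

```text
time: 7.87
eef_pos: [0.6242, -0.2018, 0.0267]
tcp_rot: [-0.361, 0.609, -0.608, 0.36]
contact_force: [-0.3, 0.4, 0.3]
opening: 1.001
```

Emit:
jog_arm --deltas '[[[0,0,0],[0,-0.008,0],1],[[0,0,0],[0,-0.025,0],1],[[0,0,0],[0,-0.05,0],1],[[0,0,0],[0,-0.08,0],1],[[0,0,0],[0,-0.115,0],1],[[0,0,0],[0,-0.14,0],1],[[0,0,0],[0,-0.15,0],1],[[0,0,0],[0,-0.15,0],1],[[0,0,0],[0,-0.15,0],1]]'

```text
time: 8.62
eef_pos: [0.6242, -0.2019, 0.1764]
tcp_rot: [-0.361, 0.609, -0.608, 0.36]
contact_force: [0.3, -0.5, -1.0]
opening: 1.001
```

```bash
python3 - <<'E'
from h import *
c=cam("wrist");np.savez("w4.npz",**c);cv2.imwrite("pics/w4.png",c["pixels"])
delta([.5355,.1718,.24],down(.2))
E
```

```text
turn [ 0.005  -0.7003 -0.0019] shift [-0.2854 -0.064  -0.2565] t 8.6667 pos [ 0.6234 -0.2015  0.1746] q [-0.4673  0.2945  1.6732  0.0002  1.1791  0.0329] F [ 0.5081  0.2459 -0.5358] op 0.9981542650785176
```

View pics/w4.png

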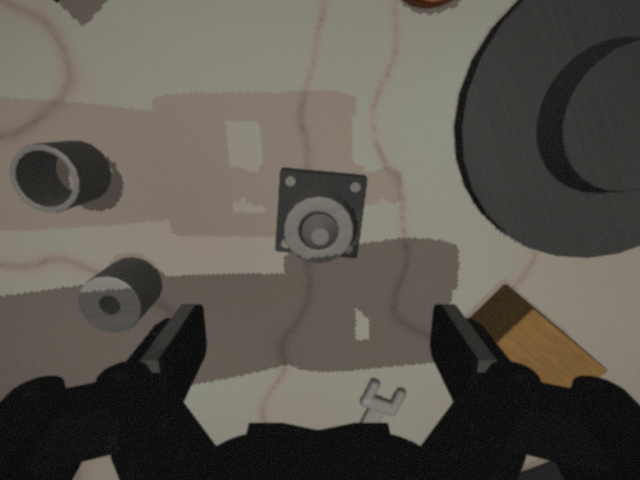

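The sleeve sits on the pin at (320,228), and the other two stand at (45,178) and (110,305). I check its height by depth, then move above the handle.

```bash
python3 - <<'E'
from h import *
c=dict(np.load("w4.npz"))
for v in range(195,268,3):
  print(v,[round(float(pt(c,u,v)[2])*1000) for u in range(284,360,5)])
E
```

```text
195 [13, 13, 319, 26, 39, 46, 49, 52, 49, 44, 33, 15, 11, 12, 12, 12]
198 [12, 11, 16, 41, 53, 55, 56, 57, 57, 56, 45, 33, 11, 11, 12, 12]
201 [13, 12, 35, 52, 56, 56, 57, 56, 56, 56, 56, 47, 15, 11, 11, 11]
204 [11, 12, 50, 57, 56, 57, 56, 58, 55, 56, 58, 55, 32, 12, 13, 11]
207 [12, 36, 56, 55, 57, 58, 58, 57, 56, 57, 56, 319, 50, 12, 12, 12]
210 [11, 53, 56, 56, 56, 57, 58, 57, 57, 57, 56, 57, 57, 13, 14, 11]
213 [12, 55, 58, 57, 57, 57, 56, 56, 55, 58, 57, 57, 57, 12, 11, 11]
216 [12, 56, 56, 56, 55, 56, 61, 61, 62, 57, 56, 57, 57, 56, 12, 13]
219 [11, 58, 56, 56, 47, 61, 63, 65, 64, 62, 56, 57, 58, 57, 13, 11]
222 [56, 56, 57, 57, 59, 63, 66, 67, 66, 64, 60, 56, 57, 56, 11, 11]
225 [57, 58, 56, 43, 62, 66, 69, 69, 67, 65, 61, 57, 57, 56, 319, 12]
228 [58, 56, 58, 42, 62, 66, 70, 72, 70, 69, 63, 57, 57, 57, 12, 12]
231 [56, 57, 55, 47, 64, 68, 71, 73, 72, 70, 65, 57, 57, 57, 13, 12]
234 [56, 57, 58, 53, 64, 70, 71, 72, 72, 71, 64, 55, 57, 56, 11, 11]
237 [56, 57, 56, 55, 63, 70, 72, 71, 71, 71, 63, 56, 56, 58, 12, 0]
240 [12, 57, 56, 56, 62, 69, 71, 72, 73, 69, 63, 56, 57, 56, 12, 0]
243 [14, 57, 56, 57, 53, 65, 71, 73, 72, 67, 56, 57, 57, 57, 12, 0]
246 [13, 56, 57, 56, 57, 53, 67, 69, 66, 61, 57, 57, 57, 13, 11, 0]
249 [13, 11, 57, 56, 57, 55, 55, 61, 56, 57, 57, 56, 57, 12, 12, 1]
252 [11, 11, 56, 57, 57, 57, 55, 57, 57, 58, 57, 57, 14, 14, 12, -1]
255 [0, -1, -1, 57, 58, 57, 57, 57, 57, 58, 57, 57, 12, 11, 11, 1]
258 [0, 0, 0, 0, 56, 57, 56, 57, 56, 57, 56, 0, -1, 0, 12, -2]
261 [-1, 0, 0, -1, 0, 57, 57, 57, 56, 56, -1, 0, 0, 0, 1, 1]
264 [0, 0, -1, 1, 0, -1, 0, 0, -1, 1, 0, 0, 0, 1, 0, 0]
267 [1, -1, 0, 0, 1, -1, 0, 0, -1, 0, 1, 0, 0, 0, 0, 1]
```

Emit:
jog_arm --deltas '[[[0,-0.1,0],[-0.02,-0.02,-0.018],1],[[0,-0.2,0],[-0.047,-0.04,-0.042],1],[[0,-0.3,0],[-0.075,-0.055,-0.067],1],[[0,-0.4,0],[-0.105,-0.065,-0.094],1],[[0,-0.5,0],[-0.135,-0.065,-0.121],1],[[0,-0.6,0],[-0.165,-0.065,-0.148],1],[[0,-0.7,0],[-0.195,-0.065,-0.175],1],[[0,-0.7,0],[-0.225,-0.065,-0.202],1],[[0,-0.7,0],[-0.252,-0.065,-0.227],1],[[0,-0.7,0],[-0.275,-0.065,-0.247],1]]'

```text
time: 9.5
eef_pos: [0.5364, 0.1604, 0.2376]
tcp_rot: [0.549, -0.451, 0.444, -0.546]
contact_force: [1.1, -0.6, -0.5]
opening: 0.998
```

Emit:
jog_arm --deltas '[[[0,0,0],[0,0,0],1],[[0,0,0],[0,0,0],1],[[0,0,0],[0,0,0],1]]'

```text
time: 9.75
eef_pos: [0.5355, 0.1599, 0.2351]
tcp_rot: [0.551, -0.451, 0.443, -0.545]
contact_force: [0.4, 0.3, -0.2]
opening: 1.0
```

```bash
python3 - <<'E'
from h import *
c=cam("wrist");np.savez("w5.npz",**c);cv2.imwrite("pics/w5.png",c["pixels"])
delta([.5355,.1718,.24],down(.2))
E
```

```text
turn [ 0.0126 -0.     -0.0041] shift [-0.0123 -0.0042  0.0019] t 9.8 pos [0.5361 0.1594 0.2358] q [ 0.1063  0.0352  1.8524  0.0031  1.2669 -0.0946] F [ 0.7176  0.2599 -0.0678] op 0.9972030552243236
```

View pics/w5.png

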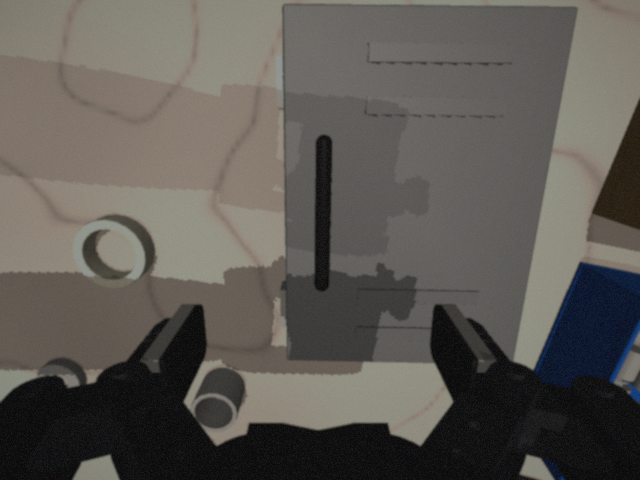

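The sleeve top reads 57 mm (12 + 45), so it is seated. The wrist view shows the bar running from (323,137) to (322,289), parallel to image vertical, so the jaw heading is right.

```bash
python3 - <<'E'
from h import *
c=dict(np.load("w5.npz"));a=dict(np.load("scene0.npz"));b=dict(np.load("side0.npz"))
g=cv2.cvtColor(c["pixels"],cv2.COLOR_BGR2GRAY)
m=cv2.inRange(g[120:300,300:345],0,38)
n,l,st,ce=cv2.connectedComponentsWithStats(m);k=1+st[1:,4].argmax();print(st[k],ce[k]+[300,120])
ys,xs=np.nonzero(l==k);xs+=300;ys+=120
e1=(xs[ys<ys.min()+12].mean(),ys.min()+6);e2=(xs[ys>ys.max()-12].mean(),ys.max()-6)
z=.1185
p1,p2=plane(c,*e1,z),plane(c,*e2,z);print(e1,e2,p1,p2,(p1+p2)/2,np.arctan2(-(p1-p2)[0],(p1-p2)[1]))
q1,q2=plane(c,xs[ys<ys.min()+4].mean(),ys.min(),z),plane(c,xs[ys>ys.max()-4].mean(),ys.max(),z);m=(q1+q2)/2;print(m,np.linalg.norm(q1-q2))
print(np.median([pt(c,u,v)[2] for u,v in zip(xs,ys)]))
print(tri([(c,323,(137+289)/2),(a,400.9,299),(b,256.2,150.6)]))
yaw=np.arctan2(-(p1-p2)[0],(p1-p2)[1])
delta([m[0],m[1],.16],down(yaw))
E
```

```text
[  14   16   18  155 2155] [322.445  212.0613]
(np.float64(323.59090909090907), np.int64(142)) (np.float64(321.202614379085), np.int64(284)) [0.5266 0.2193 0.1185] [0.5455 0.1203 0.1185] [0.536  0.1698 0.1185] 0.18890816521752812
[0.5361 0.1693 0.1185] 0.1092741146737023
0.12303566336597721
(array([0.5359, 0.1718, 0.1168]), [0.00036977154297480327, 0.0009850444608210049, 0.0009882953524113667])
turn [ 0.0127  0.0111 -0.0041] shift [-0.0094  0.0758  0.003 ] t 9.8 pos [0.5361 0.1594 0.2358] q [ 0.1063  0.0352  1.8524  0.0031  1.2669 -0.0946] F [ 0.7176  0.2599 -0.0678] op 0.9972030552243236
```

```bash
python3 - <<'E'
from h import *
delta([.536,.1705,.103],down(.195))
E
```

```text
turn [ 0.0127  0.005  -0.0041] shift [-0.0103  0.1328  0.0038] t 9.8 pos [0.5361 0.1594 0.2358] q [ 0.1063  0.0352  1.8524  0.0031  1.2669 -0.0946] F [ 0.7176  0.2599 -0.0678] op 0.9972030552243236
```

Emit:
jog_arm --deltas '[[[0.012,0.005,-0.004],[-0.01,0.015,0.003],1],[[0.012,0.005,-0.004],[-0.01,0.035,0.003],1],[[0.012,0.005,-0.004],[-0.01,0.06,0.003],1],[[0.012,0.005,-0.004],[-0.01,0.08,0.003],1],[[0.012,0.005,-0.004],[-0.01,0.09,0.0035],1],[[0.012,0.005,-0.004],[-0.01,0.09,0.0035],1],[[0.012,0.005,-0.004],[-0.01,0.09,0.0035],1]]'

```text
time: 10.38
eef_pos: [0.5366, 0.1691, 0.1456]
tcp_rot: [0.546, -0.45, 0.449, -0.546]
contact_force: [-0.7, 0.6, 0.7]
opening: 0.999
```

```bash
python3 - <<'E'
from h import *
delta([.536,.1705,.103],down(.195))
E
```

```text
turn [ 0.0015 -0.0016 -0.    ] shift [-0.0015  0.0426 -0.0003] t 10.3833 pos [0.5366 0.1691 0.1456] q [ 0.1249  0.1286  1.9264 -0.0001  1.0881 -0.0685] F [-0.6603  0.5768  0.6935] op 0.9986277179023119
```

Emit:
jog_arm --deltas '[[[0,0,0],[-0.001,0.015,0],1],[[0,0,0],[-0.001,0.032,0],1],[[0,0,0],[-0.001,0.0425,0],1],[[0,0,0],[-0.001,0.0425,0],0.8],[[0,0,0],[-0.001,0.0425,0],0.6],[[0,0,0],[-0.001,0.0425,0],0.4],[[0,0,0],[-0.001,0.0425,0],0.2],[[0,0,0],[-0.001,0.0425,0],0.0],[[0,0,0],[-0.001,0.0425,0],0.0],[[0,0,0],[-0.001,0.0425,0],0.0]]' --force 60

```text
time: 11.22
eef_pos: [0.535, 0.1698, 0.104]
tcp_rot: [0.548, -0.451, 0.448, -0.544]
contact_force: [-5.2, -1.0, 7.5]
opening: 0.102
```

Emit:
jog_arm --deltas '[[[0,0,0],[0,0,0],0],[[0,0,0],[0,0,0],0],[[0,0,0],[0,0,0],0],[[0,0,0],[0,0,0],0]]'

```text
time: 11.55
eef_pos: [0.5349, 0.1697, 0.104]
tcp_rot: [0.548, -0.451, 0.448, -0.544]
contact_force: [-0.7, -1.3, 1.1]
opening: 0.096
```

```bash
cat >> h.py <<'E'
def arc(ths,tilts,bar=np.array([.536,.1705,.118]),yaw=.195,g=None):
    T,s=tool();X=np.array([np.cos(yaw),np.sin(yaw),0]);Z=np.array([0,0,1.]);Y=np.cross(Z,X)
    H=bar+.17*X-.043*Z
    for th,ti in zip(ths,tilts):
        b=H+R.from_rotvec(Y*th).apply(bar-H)
        M=R.from_rotvec(Y*ti).as_matrix()@down(yaw)
        p=b+M@np.array([0,g,0])
        print(th,"turn",R.from_matrix(T[:3,:3].T@M).as_rotvec().round(3),"shift",(T[:3,:3].T@(p-T[:3,3])).round(4),p.round(4))
E
python3 - <<'E'
from h import *
T,s=tool();print(T,s["opening"],s["contact_force"])
th=np.arange(.1,1.06,.05);arc(th,-0+th*.3,g=.0155)
E
```

```text
[[ 0.1924 -0.0065  0.9813  0.5349]
 [-0.9813 -0.0015  0.1924  0.1697]
 [ 0.0002 -1.     -0.0067  0.104 ]
 [ 0.      0.      0.      1.    ]] 0.09623435414053329 [-0.7334 -1.3343  1.1282]
0.1 turn [-0.023 -0.001  0.   ] shift [-0.0005 -0.0153  0.0058] [0.5406 0.1714 0.1193]
0.15000000000000002 turn [-0.038 -0.001  0.   ] shift [-0.0005 -0.0235  0.0087] [0.5435 0.172  0.1274]
0.20000000000000004 turn [-0.053 -0.001  0.   ] shift [-0.0005 -0.0315  0.012 ] [0.5468 0.1726 0.1354]
0.25000000000000006 turn [-0.068 -0.001  0.   ] shift [-0.0005 -0.0393  0.0157] [0.5505 0.1734 0.1433]
0.30000000000000004 turn [-0.083 -0.001  0.   ] shift [-0.0006 -0.047   0.0198] [0.5545 0.1742 0.1509]
0.3500000000000001 turn [-0.098 -0.001  0.   ] shift [-0.0006 -0.0544  0.0243] [0.559  0.175  0.1583]
0.40000000000000013 turn [-0.113 -0.001  0.   ] shift [-0.0006 -0.0616  0.0291] [0.5638 0.176  0.1654]
0.45000000000000007 turn [-0.128 -0.001  0.   ] shift [-0.0006 -0.0685  0.0343] [0.5689 0.177  0.1723]
0.5000000000000001 turn [-0.143 -0.001  0.   ] shift [-0.0006 -0.0752  0.0398] [0.5744 0.1781 0.1789]
0.55
[... 417 characters left out ...]
00002 turn [-0.218 -0.001  0.   ] shift [-0.0006 -0.1037  0.072 ] [0.6061 0.1843 0.2072]
0.8000000000000002 turn [-0.233 -0.001  0.   ] shift [-0.0006 -0.1084  0.0792] [0.6132 0.1858 0.2119]
0.8500000000000002 turn [-0.248 -0.001 -0.   ] shift [-0.0006 -0.1127  0.0867] [0.6206 0.1872 0.2161]
0.9000000000000002 turn [-0.263 -0.001 -0.   ] shift [-0.0006 -0.1166  0.0943] [0.6281 0.1887 0.22  ]
0.9500000000000003 turn [-0.278 -0.001 -0.   ] shift [-0.0007 -0.1201  0.1021] [0.6358 0.1902 0.2234]
1.0000000000000004 turn [-0.293 -0.001 -0.   ] shift [-0.0007 -0.1232  0.1101] [0.6437 0.1918 0.2265]
1.0500000000000003 turn [-0.308 -0.001 -0.   ] shift [-0.0007 -0.1259  0.1183] [0.6517 0.1933 0.2291]
```

Emit:
jog_arm --deltas '[[[-0.008,0,0],[0,-0.005,0.001],0],[[-0.023,0,0],[0,-0.014,0.0045],0],[[-0.038,0,0],[0,-0.0225,0.0075],0],[[-0.053,0,0],[0,-0.0305,0.011],0],[[-0.068,0,0],[0,-0.0385,0.0145],0],[[-0.083,0,0],[0,-0.046,0.0185],0],[[-0.098,0,0],[0,-0.0535,0.023],0],[[-0.113,0,0],[0,-0.0605,0.028],0],[[-0.113,0,0],[0,-0.0605,0.028],0]]'

```text
time: 12.3
eef_pos: [0.561, 0.1748, 0.1653]
tcp_rot: [0.58, -0.477, 0.419, -0.509]
contact_force: [-7.1, -2.4, 2.7]
opening: 0.098
```

```bash
python3 - <<'E'
from h import *
T,s=tool();print(T,s["opening"],s["contact_force"])
c=cam("side");cv2.imwrite("pics/s5.png",c["pixels"])
th=np.arange(.4,1.06,.05);arc(th,-0+th*.3,g=.0155,bar=np.array([.535,.1703,.119]))
E
```

```text
[[ 0.1926 -0.1265  0.9731  0.561 ]
 [-0.9813 -0.0253  0.191   0.1748]
 [ 0.0005 -0.9916 -0.129   0.1653]
 [ 0.      0.      0.      1.    ]] 0.09838543051067067 [-7.1495 -2.4348  2.6626]
0.4 turn [ 0.01  -0.001  0.001] shift [-0.0007 -0.0021  0.0022] [0.5628 0.1758 0.1664]
0.45 turn [-0.005 -0.001  0.001] shift [-0.0007 -0.0096  0.0065] [0.5679 0.1768 0.1733]
0.5 turn [-0.02  -0.001  0.   ] shift [-0.0007 -0.0169  0.0112] [0.5734 0.1779 0.1799]
0.55 turn [-0.035 -0.001  0.   ] shift [-0.0007 -0.0239  0.0162] [0.5791 0.179  0.1862]
0.6 turn [-0.05  -0.001  0.   ] shift [-0.0007 -0.0306  0.0216] [0.5852 0.1802 0.1922]
0.6499999999999999 turn [-0.065 -0.001  0.   ] shift [-0.0007 -0.0371  0.0273] [0.5916 0.1815 0.1979]
0.7 turn [-0.08  -0.001  0.   ] shift [-0.0007 -0.0433  0.0333] [0.5982 0.1828 0.2032]
0.75 turn [-0.095 -0.001  0.   ] shift [-0.0007 -0.0491  0.0396] [0.6051 0.1841 0.2082]
0.7999999999999999 turn [-0.11  -0.001  0.   ] shift [-0.0007 -0.0547  0.0462] [0.6122 0.1856 0.2129]
0.8499999999999999 turn [-0.125 -0.001  0.   ] shift [-0.0007 -0.0598  0.0531] [0.6196 0.187  0.2171]
0.8999999999999999 turn [-0.14  -0.001  0.   ] shift [-0.0007 -0.0646  0.0602] [0.6271 0.1885 0.221 ]
0.9499999999999998 turn [-0.155 -0.001  0.   ] shift [-0.0007 -0.0691  0.0675] [0.6348 0.19   0.2244]
0.9999999999999999 turn [-0.17  -0.001  0.   ] shift [-0.0007 -0.0732  0.0751] [0.6427 0.1916 0.2275]
1.0499999999999998 turn [-0.185 -0.001  0.   ] shift [-0.0007 -0.0768  0.0828] [0.6507 0.1931 0.2301]
```

View pics/s5.png

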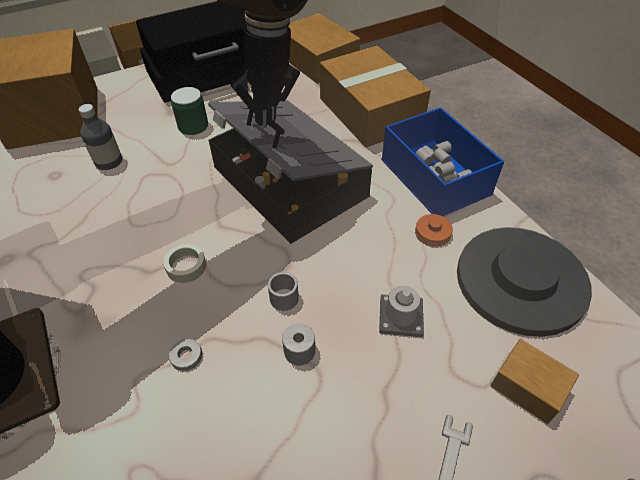

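The lid is rising with the bar gripped at (268,130), and the sleeves are undisturbed. Forces are small, so I continue.

Emit:
jog_arm --deltas '[[[0,0,0],[0,-0.006,0.0035],0],[[-0.01,0,0],[0,-0.013,0.008],0],[[-0.025,0,0],[0,-0.02,0.013],0],[[-0.04,0,0],[0,-0.027,0.018],0],[[-0.055,0,0],[0,-0.0335,0.0235],0],[[-0.07,0,0],[0,-0.04,0.0295],0],[[-0.085,0,0],[0,-0.046,0.0355],0],[[-0.1,0,0],[0,-0.0515,0.042],0],[[-0.115,0,0],[0,-0.057,0.049],0],[[-0.115,0,0],[0,-0.057,0.049],0]]'

```text
time: 13.18
eef_pos: [0.6167, 0.1853, 0.2182]
tcp_rot: [0.609, -0.501, 0.391, -0.475]
contact_force: [-4.9, -1.3, 5.9]
opening: 0.103
```

```bash
python3 - <<'E'
from h import *
T,s=tool();print(T,s["opening"],s["contact_force"])
th=np.arange(.75,1.09,.05);arc(th,-0+th*.3,g=.0155,bar=np.array([.535,.1703,.119]))
E
```

```text
[[ 0.1925 -0.2384  0.9519  0.6167]
 [-0.9813 -0.048   0.1865  0.1853]
 [ 0.0012 -0.97   -0.2431  0.2182]
 [ 0.      0.      0.      1.    ]] 0.10340636833141299 [-4.886  -1.3214  5.9245]
0.75 turn [ 0.021 -0.001  0.001] shift [-0.0011  0.0125 -0.0088] [0.6051 0.1841 0.2082]
0.8 turn [ 0.006 -0.001  0.001] shift [-0.0011  0.0062 -0.0029] [0.6122 0.1856 0.2129]
0.8500000000000001 turn [-0.009 -0.002  0.001] shift [-0.0011  0.0003  0.0033] [0.6196 0.187  0.2171]
0.9000000000000001 turn [-0.024 -0.002  0.001] shift [-0.0011 -0.0053  0.0098] [0.6271 0.1885 0.221 ]
0.9500000000000002 turn [-0.039 -0.002  0.001] shift [-0.0011 -0.0106  0.0166] [0.6348 0.19   0.2244]
1.0000000000000002 turn [-0.054 -0.002  0.001] shift [-0.0011 -0.0155  0.0236] [0.6427 0.1916 0.2275]
1.0500000000000003 turn [-0.069 -0.002  0.001] shift [-0.0011 -0.0201  0.0309] [0.6507 0.1931 0.2301]
```

Emit:
jog_arm --deltas '[[[-0.005,0,0],[0,-0.002,0.005],0],[[-0.02,0,0],[0,-0.0065,0.01],0],[[-0.035,0,0],[0,-0.011,0.016],0],[[-0.05,0,0],[0,-0.0155,0.0235],0],[[-0.069,0,0],[0,-0.02,0.0305],0],[[-0.069,0,0],[0,-0.02,0.0305],0],[[-0.069,0,0],[0,-0.02,0.0305],0]]'

```text
time: 13.77
eef_pos: [0.651, 0.1919, 0.2335]
tcp_rot: [0.625, -0.514, 0.374, -0.453]
contact_force: [-4.2, -1.9, 4.8]
opening: 0.1
```

```bash
python3 - <<'E'
from h import *
T,s=tool();print(T,s["opening"],s["contact_force"])
for n in ["side","scene","wrist"]:
    c=cam(n);np.savez(n+"6.npz",**c);cv2.imwrite(f"pics/{n}6.png",c["pixels"])
E
```

```text
[[ 0.1925 -0.3046  0.9328  0.651 ]
 [-0.9813 -0.0614  0.1825  0.1919]
 [ 0.0017 -0.9505 -0.3107  0.2335]
 [ 0.      0.      0.      1.    ]] 0.09983791064017156 [-4.1986 -1.9316  4.8255]
```

View pics/side6.png

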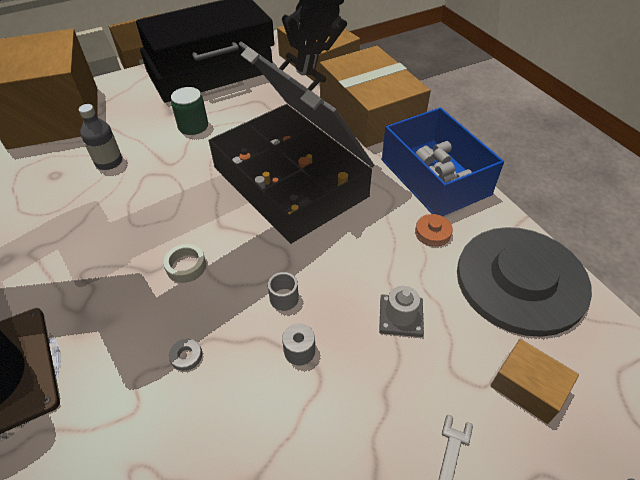

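View pics/scene6.png

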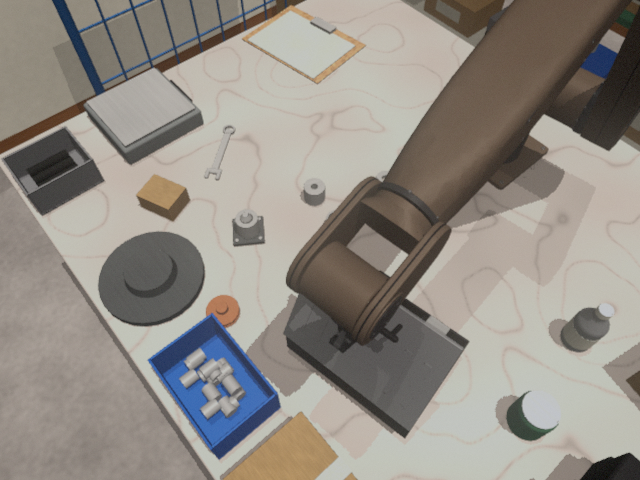

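View pics/wrist6.png

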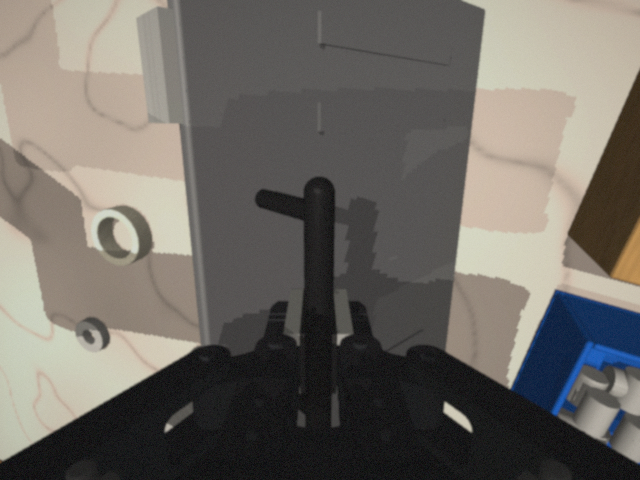

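The wrist view shows the bar between the pads at (320,300), with the lid plate to either side. I measure the lid angle by fitting a plane in the wrist and scene depth.

```bash
cat > ang.py <<'E'
from h import *
def ang(c,u0,u1,v0,v1):
    P=np.array([pt(c,u,v) for u in range(u0,u1,4) for v in range(v0,v1,4) if c["range_z"][v,u]>0])
    for _ in range(3):
        m=P.mean(0);n=np.linalg.svd(P-m)[2][2];r=abs((P-m)@n);P=P[r<max(.003,np.median(r)*3)]
    n=n*np.sign(n[2]);return np.degrees(np.arccos(n[2])),n,r.max(),len(P)
E
python3 - <<'E'
from ang import *
c=dict(np.load("wrist6.npz"));print(ang(c,380,450,30,250),ang(c,210,250,130,180),ang(c,200,300,30,170))
s=dict(np.load("side6.npz"));print("inner",ang(s,275,335,80,125))
s=dict(np.load("scene6.npz"));print(ang(s,390,440,345,400))
E
```

```text
(np.float64(59.94666488860423), array([0.8519, 0.1532, 0.5008]), np.float64(0.0022819126335015634), 984) (np.float64(58.36965992181995), array([0.8366, 0.1582, 0.5244]), np.float64(0.0013250686383174987), 129) (np.float64(59.660856767318414), array([0.8474, 0.1636, 0.5051]), np.float64(0.0020293135481816277), 870)
inner (np.float64(34.2935289501029), array([0.0527, 0.561 , 0.8262]), np.float64(0.052930217213384846), 178)
(np.float64(59.04699128759452), array([0.8427, 0.1593, 0.5143]), np.float64(0.003486255082839848), 175)
```

Lid at about 60° (59.9 and 59.7 wrist, 59.0 scene). Hold a moment, then recheck.

Emit:
jog_arm --deltas '[[[0,0,0],[0,0,0],0],[[0,0,0],[0,0,0],0],[[0,0,0],[0,0,0],0],[[0,0,0],[0,0,0],0],[[0,0,0],[0,0,0],0],[[0,0,0],[0,0,0],0]]'

```text
time: 14.42
eef_pos: [0.6505, 0.1918, 0.2334]
tcp_rot: [0.626, -0.514, 0.373, -0.453]
contact_force: [-1.8, 0.4, -0.7]
opening: 0.099
```

```bash
python3 - <<'E'
from ang import *
T,s=tool();print(T[:3,3],s["opening"],s["contact_force"],abs(s["dq"]).max(),s["time"])
c=cam("wrist");print(ang(c,380,450,30,250))
c=cam("side")
for u,v in [(326,443),(268,286),(284,343),(393,297),(404,307)]:print(u,v,pt(c,u,v))
T,s=tool();print(T[:3,3],abs(s["dq"]).max())
E
```

```text
[0.6505 0.1918 0.2334] 0.09872402865225469 [-1.8473  0.4234 -0.6895] 0.0019087263554210241 14.4167
(np.float64(59.86185441615253), array([0.8512, 0.1526, 0.5021]), np.float64(0.0023316659668686708), 989)
326 443 [ 0.4185 -0.3234  0.0002]
268 286 [ 0.4458 -0.0723  0.0456]
284 343 [ 0.4248 -0.1787  0.0455]
393 297 [ 0.6083 -0.1929  0.0584]
404 307 [ 0.6134 -0.2161  0.0577]
[0.6505 0.1918 0.2334] 0.0027609593329290514
```

Everything is still and as wanted, so I hand it in.

```bash
python3 -c "
from plant import ctrl
print(ctrl.sign_off())"
```

```text
the job is handed in; nothing more can be done
None
```

The 28 mm sleeve is on the gauge pin and released, and the arm is still holding the lid at about 60°. I handed the job in at about 14.5 s; sign-off gives no verdict.

- **Sleeve:** I felt it touch the base as a force reversal, then let go. By wrist-camera depth its top is at 57 mm, which matches the 12 mm base plus the 45 mm sleeve. After the lid move the side camera still read 58 mm.
- **Lid:** The last plane fit gave 59.9°. Earlier fits gave 58.4° to 59.9° from the wrist and 59.0° from the scene camera. Joint speeds were below 0.003 rad/s, and the bar was still between the pads with a 60 N grip.
- **Other sleeves:** The tight and loose ones are still standing upright on the counter, with their tops at about 45.5 mm.

**Disagreements:**
- The fixed cameras put the held sleeve about 1.8 mm off the pin axis compared with the wrist camera. I split the difference, and it went on without side load.
- One side-view fit of the lid gave 34°. I discarded it because its region also took in points off the lid.
- The gripper opening read about 8 mm on the 11 mm bar. I took that as a calibration offset, because the lid followed the arm exactly.

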